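# Register the stamping mask on its two dowels and lock it

### The arm

A 6-joint arm with a two-finger parallel gripper is mounted at the origin on a cart in front of the work surface, level with it; the furniture and walls round the work are solid. World frame = base frame: x ahead of the robot, y to its left, z up, the work surface at z = 0. Lengths are in m, angles in rad, forces in N, time in s.
With the tool pointing down it reaches from about 0.375 to 0.9 m from the base axis. Payload 3.1 kg.
Tool frame: the origin (TCP) lies midway between the tips of the shut fingers; the grasp point (between the pads) lies 19 mm behind it (robot.grip_depth is the distance from the TCP to the grasp point, in m); z points along the fingers, y is the direction in which the jaws open and shut (so a half turn about z gives the same grasp; the last joint's range is limited). The gripper opens to 85 mm and grips with 20 to 120 N. Pads are 22 mm wide; open, the fingers measure 114 mm over their backs; the gripper's body (76 mm by 85 mm) begins 54 mm behind the grasp point. The pads swing forward as they close: fully open they stand 13 mm farther back than shut.
Start: joints at [1.02, 0.527, 1.433, -0, 1.181, -0.178], TCP at [0.227, 0.582, 0.231] pointing down, gripper open.
Joint ranges: [-3.08, 3.08], [-0.75, 2.2], [0.22, 2.44], [-1.43, 4.57], [0, 2.65], [-2.85, 2.85]. Speed limits (rad/s): [2.79, 2.79, 3.14, 3.14, 3.14, 3.14].

### API

Orientations are given as a unit quaternion [x, y, z, w].
In Python, from workcell import robot gives the robot as it stands.
- The arm moves only by the tool drive_tool, never from a script. Its argument "increments" is a list of rows, each an object with "linear": the shift along the tool's x, y, z in m, a list of three; "rotation": the turn, a rotation vector about the tool's x, y, z in degrees, a list of three. In form: [{"linear": [tx, ty, tz], "rotation": [rx, ry, rz]}, ...]. A call has 1 to 8 rows; each row shifts and turns the commanded pose from where the row before left it, along the tool's axes as they then stand; what a row does not reach is not made up. A row lasts 1/8 s, in which the tool goes at most 62.5 mm and 10.7 degrees, less where a joint would pass 70% of its speed; a pose out of reach is approached as far as the arm can. A call with a gripper value outside its range is refused whole. "fingers" is the closure, from 0 (fully open) to 1 (shut), set as the call begins (left out, the last holds). The fingers move at their own pace and stop on an object; "force" is the grip in N (left out, the last holds). Time passes only in rows, so rows that do not move let the fingers close. It gives the time, the measured TCP pose, the force and the opening at its end, in the units of the state.
- robot.sense(): the state, without advancing time (a new reading comes with each control period).
- robot.camera(name): name is "side" or "top" or "wrist"; returns (picture, depth): 480x640x3 uint8, red, green, blue; 480x640 float32, m along the optical axis (not along the pixel's ray), 0 where there is no reading.
- robot.camera_info(name): a dict with "K" (3x3 intrinsics, pixels), "extrinsics" (4x4, takes a point from camera to world coordinates); the wrist camera has in their place "mount" (4x4, takes a point from camera to tool coordinates, whose origin is the TCP and whose axes are the flange's). Camera axes: x right, y up, looking along -z (the intrinsics and any distortion apply to the point x, -y, -z); pixel columns grow to the right and rows downward; lengths in m; the calibration is good to about 2 mm. A picture is of the moment at which its call begins: read the wrist's pose just before it. camera_info takes no time and is no camera call.
- robot.sign_off(): hands the job in, once; it reports no verdict.
The state is a dict: "time": time; "q": joint angles; "dq": joint speeds; "tau": joint torques, N m; "position": TCP position; "eef_rot": TCP orientation; "contact_force": force on the tool from outside, world axes, zero at the start; "wrist_torque": the same for the moment, N m; "width": opening from 0.0 (shut) to 1.0 (fully open).
Only numpy, scipy, OpenCV 4.12 (cv2) and the standard library are available. Lean on these libraries where they do the work, as an engineer would, in place of code of your own. Each camera call takes 0.05 s, during which the arm holds its last target.

### The job

Fit the aluminium stamping mask on the plywood stamping jig: lower it over both dowels at once, the round hole over the thick dowel and the slotted hole over the thin one, until it lies flat on the jig's bed; do not drop it. Then push the red keeper all the way round over the mask, so that its slot closes round the groove of the thin dowel, and let go. Leave the two rubber stamps and the label roll as they stand.

Things in the scene. Friction and masses are not known exactly. Their poses are not given: they have to be found in the camera images.
- mask_grip (a point): centre of the black grip bar of the stamping mask (loose, 0.25 kg): a bare aluminium plate 180 x 80 x 6 mm with two rectangular windows, a dowel hole near each end, and in the middle the grip bar, 46 mm long (x), 16 mm wide (y), 18 mm high, on two posts; the bar's centre is 40 mm above the plate's underside. Axes are the mask's: x along the plate from the round hole to the slotted hole, z up out of the plate. It starts lying flat on the worktop
- hole_a (a point): centre of the mask's round hole (14 mm diameter) at the plate's underside, 72 mm from the grip in the mask's -x; axes as the mask's
- hole_b (a point): centre of the mask's slotted hole (14 mm along x, 10 mm along y) at the plate's underside, 72 mm from the grip in the mask's +x; axes as the mask's
- jig: plywood stamping jig, fixed to the worktop, 194 (x) x 104 (y) x 18 mm; origin under its centre on the worktop; x points from the thick dowel to the thin dowel, z up. An ear on its +y side near the thin dowel carries the red keeper
- seat_a (a point): foot of the thick dowel, on the bed of the jig (18 mm above the worktop): the centre of hole_a comes here. The dowel is 12 mm in diameter and stands 24 mm above the bed, its last 7 mm tapering to a 4 mm tip; 72 mm from the jig's centre in -x. Axes as the jig's
- seat_b (a point): foot of the thin dowel, on the bed of the jig: the centre of hole_b comes here. The dowel is 8 mm in diameter, with a groove 7.5 to 14.5 mm above the bed, stands 24 mm above the bed, its last 7 mm tapering to a 3 mm tip; 72 mm from the jig's centre in +x. Axes as the jig's
- keeper (a joint): angle of the red keeper (rad) about its upright pivot: 0 = fully closed at its stop, arm along the jig's -y from the pivot over the mask, slot round the groove of the thin dowel; grows anticlockwise seen from above; about 1.57 = arm along the jig's +x, clear of the mask; stop at 1.85. It starts open (1.4 to 1.75). Friction (0.1 N m, 1.2 N at the pin) holds it where it is left; its stops are stiff
- keeper_pivot (a point): the keeper's pivot axis at the underside of its arm (26.5 mm above the worktop), on the jig at x = 72 mm, y = +58 mm. Axes as the jig's
- keeper_pin (a point): middle of the upright steel push pin near the keeper's free end, 84 mm from the pivot; the pin is 10 mm in diameter and stands 30 mm above the top of the arm, this point being 15 mm above it (46.5 mm above the worktop). The red arm is 20 mm wide, 5 mm thick and 96 mm long from the pivot; it passes 2.5 mm above a mask that lies flat on the bed
- stamp_1_mid (a point): middle of a standing rubber stamp with a plain wooden handle, 25 mm wide, 75 mm high (loose, to be left alone)
- stamp_2_mid (a point): middle of a standing rubber stamp with a red handle, 25 mm wide, 75 mm high (loose, to be left alone)
- roll_mid (a point): middle of a roll of white labels lying flat, 83 mm across, 30 mm high (loose, to be left alone)
- mask: the stamping mask as a whole; origin at the centre of the plate's underside, axes as for mask_grip

How it is judged:
By the outcome, as a careful person would: the job done as asked, in the order asked, and still so for the second after the job is handed in, with the robot touching nothing.
It also fails if it takes over 59 s, if anything falls off the work surface, if the arm or the gripper's body presses on something with over 40 N, if the wrist force passes 120 N, or if a joint passes its speed limit or range.

## Working session

There is one attempt and no reset: what is moved stays moved. The work goes in short steps, Python scripts to look and compute and a tool call to move; the robot and the scene stay as the last step left them, time stands still between calls to the robot, and variables do not carry over. Pictures are saved under pics/ and viewed, and the job is handed in when it is done.

Besides the shell and the picture viewer there is one more tool, called after "Request:" as a command line: name --argument value ..., lists and objects as JSON in quotes. drive_tool: Moves the arm, as the interface text tells. Its arguments: {"type":"object","properties":{"increments":{"type":"array","items":{"type":"object","properties":{"linear":{"type":"array","items":{"type":"number"}},"rotation":{"type":"array","items":{"type":"number"}}}}},"fingers":{"type":"number"},"force":{"type":"number"}},"required":["increments"]}

```bash
ls; mkdir -p pics
python3 - <<'E'
from workcell import robot
import cv2,numpy as np
s=robot.sense();print(s)
for n in ["top","side","wrist"]:
    p,d=robot.camera(n);cv2.imwrite(f"pics/{n}0.png",p[:,:,::-1]);np.savez(f"{n}0.npz",p=p,d=d)
    print(n,robot.camera_info(n))
E
```

```text
pics
{'time': 0.0, 'q': array([ 1.02051584e+00,  5.28459979e-01,  1.43391092e+00, -4.36317567e-06,
        1.18140649e+00, -1.78494127e-01]), 'dq': array([ 1.89996647e-04,  4.95299671e-04, -7.98614536e-04,  1.70559713e-04,
        3.39430575e-04,  4.08855970e-05]), 'tau': array([ 3.72096665e-04, -4.42345405e+01, -1.78027833e+01, -2.35601738e-04,
        8.34076724e-03, -2.13129704e-05]), 'position': array([0.22663645, 0.58168556, 0.23033469]), 'eef_rot': array([ 1.84823473e-01,  9.82771128e-01, -1.02136365e-03, -3.87409458e-04]), 'contact_force': array([ 0.5370876 ,  0.05475618, -0.83255238]), 'wrist_torque': array([-0.03041735, -0.01716098,  0.00377702]), 'width': 1.0001638483462791}
top {'K': array([[540.75824162,   0.        , 320.48175441],
       [  0.        , 540.75824162, 240.24759648],
       [  0.        ,   0.        ,   1.        ]]), 'extrinsics': array([[-0.00339299,  0.99259121, -0.12145444,  0.42757815],
       [-0.99997049, -0.00253069,  0.00725338, -0.2691601 ],
       [ 0.00689228,  0.12147546,  0.99257051,  1.188904  ],
       [ 0.        ,  0.        ,  0.       
[... 262 characters left out ...]
     [-0.13241079,  0.58478273, -0.80031028, -0.96056529],
       [-0.01727387,  0.80593563,  0.5917511 ,  0.55919391],
       [ 0.        ,  0.        ,  0.        ,  1.        ]])}
wrist {'K': array([[331.21981593,   0.        , 319.48637279],
       [  0.        , 331.21981593, 242.43254482],
       [  0.        ,   0.        ,   1.        ]]), 'mount': array([[-2.24832254e-04,  9.65525056e-01,  2.60310039e-01,
         6.55697761e-02],
       [ 9.99999657e-01,  9.70842122e-06,  8.27699362e-04,
         8.27329214e-04],
       [ 7.96637274e-04,  2.60310135e-01, -9.65524727e-01,
        -1.43498122e-01],
       [ 0.00000000e+00,  0.00000000e+00,  0.00000000e+00,
         1.00000000e+00]])}
```

View pics/top0.png

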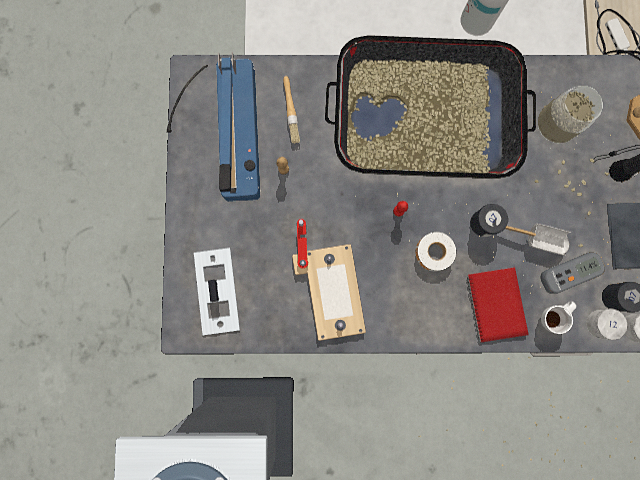

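View pics/side0.png

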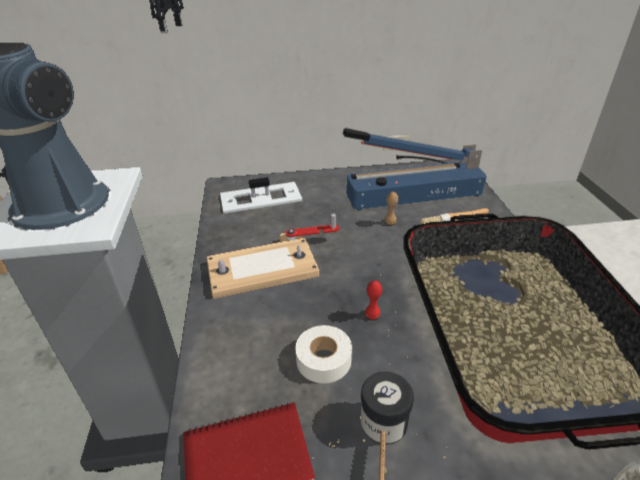

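View pics/wrist0.png

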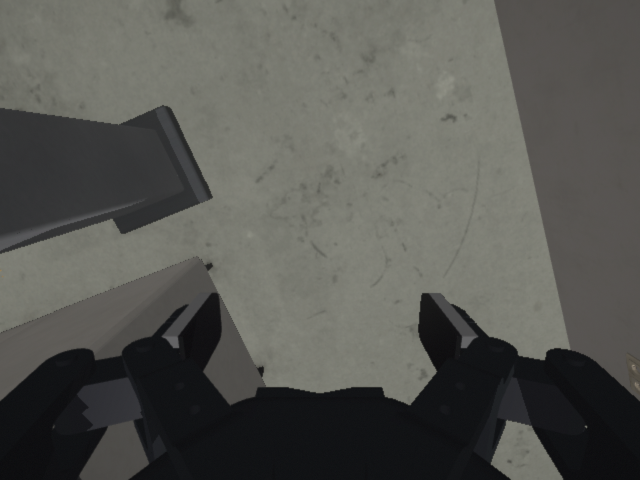

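The top view shows the mask at about (217,290), the jig at (337,293) and the open keeper at (302,245). Next I'll work out positions.

```bash
cat > h.py <<'E'
import cv2,numpy as np
from scipy.spatial.transform import Rotation as R
def cam2world(robot,name,state=None):
    i=robot.camera_info(name);K=i["K"]
    if name!="wrist": return K,i["extrinsics"]
    T=np.eye(4);T[:3,:3]=R.from_quat(state["eef_rot"]).as_matrix();T[:3,3]=state["position"]
    return K,T@i["mount"]
def ray(K,T,uv,z):
    u,v=uv
    d=T[:3,:3]@np.array([(u-K[0,2])/K[0,0],-(v-K[1,2])/K[1,1],-1.])
    o=T[:3,3]; t=(z-o[2])/d[2]
    return o+t*d
def proj(K,T,p):
    c=T[:3,:3].T@(np.asarray(p)-T[:3,3]); return np.array([K[0,2]+K[0,0]*c[0]/-c[2],K[1,2]+K[1,1]*-c[1]/-c[2]])
E
python3 - <<'E'
from h import *
from workcell import robot
K,T=cam2world(robot,"top")
for n,uv,z in [("maskhole1",(210,257),.006),("maskhole2",(220,324),.006),("grip",(213,291),.049),("dowel up",(329,258),.04),("dowel low",(340,325),.04),("pivot",(303,263),.03),("pin",(301,222),.06),("stamp1",(282,165),.06),("stamp2",(402,207),.06)]:
    print(n,ray(K,T,uv,z).round(4))
p=np.load("top0.npz")["p"]
c=p[210:350,185:375,::-1]
cv2.imwrite("pics/topc.png",cv2.resize(c,None,fx=4,fy=4,interpolation=cv2.INTER_CUBIC))
E
```

```text
maskhole1 [ 0.5359 -0.0354  0.006 ]
maskhole2 [ 0.3906 -0.0601  0.006 ]
grip [ 0.4604 -0.0518  0.049 ]
dowel up [ 0.53   -0.2956  0.04  ]
dowel low [ 0.3887 -0.318   0.04  ]
pivot [ 0.5203 -0.2399  0.03  ]
pin [ 0.6046 -0.2364  0.06  ]
stamp1 [ 0.7281 -0.1957  0.06  ]
stamp2 [ 0.6363 -0.4506  0.06  ]
```

View pics/topc.png

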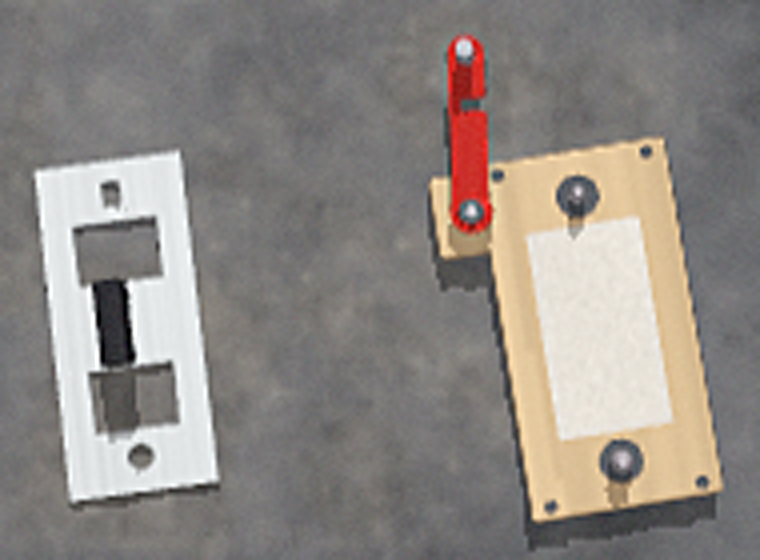

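```bash
cat >> h.py <<'E'
import json
def quat_yaw(yaw_y):  # tool pointing down, tool y at world angle yaw_y deg
    a=np.radians(yaw_y); y=np.array([np.cos(a),np.sin(a),0]);z=np.array([0,0,-1.]);x=np.cross(y,z)
    return R.from_matrix(np.c_[x,y,z])
def plan(p0,q0,p1,yaw1,n,nd=4):
    p=np.array(p0,float);r=R.from_quat(q0);rt=quat_yaw(yaw1);rows=[]
    for k in range(n,0,-1):
        dl=np.round(r.inv().apply((np.array(p1)-p)/k),nd); rv=np.round(np.degrees((r.inv()*rt).as_rotvec())/k,2)
        rows.append({"linear":dl.tolist(),"rotation":rv.tolist()})
        p=p+r.apply(dl); r=r*R.from_rotvec(np.radians(rv))
    for i in range(0,n,8): print(json.dumps(rows[i:i+8]))
    print("end",p.round(4),r.as_quat().round(4),"maxstep",max(np.linalg.norm(x["linear"]) for x in rows))
E
python3 - <<'E'
from h import *
from workcell import robot
s=robot.sense()
plan(s["position"],s["eef_rot"],[.44,-.05,.21],-80.4,16,3)
E
```

```text
[{"linear": [-0.027, -0.032, 0.001], "rotation": [-0.0, 0.01, 9.32]}, {"linear": [-0.032, -0.027, 0.001], "rotation": [-0.0, 0.01, 9.32]}, {"linear": [-0.036, -0.022, 0.001], "rotation": [-0.0, 0.01, 9.32]}, {"linear": [-0.039, -0.016, 0.001], "rotation": [-0.0, 0.01, 9.32]}, {"linear": [-0.041, -0.009, 0.001], "rotation": [-0.0, 0.01, 9.32]}, {"linear": [-0.041, -0.003, 0.001], "rotation": [-0.01, 0.01, 9.32]}, {"linear": [-0.041, 0.004, 0.001], "rotation": [-0.01, 0.01, 9.32]}, {"linear": [-0.04, 0.011, 0.002], "rotation": [-0.0, 0.01, 9.32]}]
[{"linear": [-0.038, 0.017, 0.001], "rotation": [-0.01, 0.01, 9.32]}, {"linear": [-0.035, 0.023, 0.002], "rotation": [-0.01, 0.01, 9.32]}, {"linear": [-0.03, 0.029, 0.001], "rotation": [-0.0, 0.01, 9.32]}, {"linear": [-0.025, 0.033, 0.002], "rotation": [-0.01, 0.01, 9.32]}, {"linear": [-0.02, 0.037, 0.001], "rotation": [-0.01, 0.0, 9.31]}, {"linear": [-0.013, 0.039, 0.002], "rotation": [-0.0, 0.01, 9.32]}, {"linear": [-0.007, 0.041, 0.001], "rotation": [-0.01, 0.0, 9.31]}, {"linear": [-0.001, 0.042, 0.002], "rotation": [-0.0, 0.01, 9.32]}]
end [ 0.4397 -0.0505  0.2097] [ 0.9965  0.0837  0.     -0.    ] maxstep 0.04220189569201838
```

Request:
drive_tool --increments '[{"linear": [-0.027, -0.032, 0.001], "rotation": [0, 0, 9.32]}, {"linear": [-0.032, -0.027, 0.001], "rotation": [0, 0, 9.32]}, {"linear": [-0.036, -0.022, 0.001], "rotation": [0, 0, 9.32]}, {"linear": [-0.039, -0.016, 0.001], "rotation": [0, 0, 9.32]}, {"linear": [-0.041, -0.009, 0.001], "rotation": [0, 0, 9.32]}, {"linear": [-0.041, -0.003, 0.001], "rotation": [0, 0, 9.32]}, {"linear": [-0.041, 0.004, 0.001], "rotation": [0, 0, 9.32]}, {"linear": [-0.04, 0.011, 0.002], "rotation": [0, 0, 9.32]}]'

```text
time: 1.15
position: [0.3341, 0.2648, 0.2223]
eef_rot: [0.744, 0.668, 0.0, 0.0]
contact_force: [-1.2, 0.2, 0.2]
width: 1.001
```

Request:
drive_tool --increments '[{"linear": [-0.038, 0.017, 0.001], "rotation": [0, 0, 9.32]}, {"linear": [-0.035, 0.023, 0.002], "rotation": [0, 0, 9.32]}, {"linear": [-0.03, 0.029, 0.001], "rotation": [0, 0, 9.32]}, {"linear": [-0.025, 0.033, 0.002], "rotation": [0, 0, 9.32]}, {"linear": [-0.02, 0.037, 0.001], "rotation": [0, 0, 9.31]}, {"linear": [-0.013, 0.039, 0.002], "rotation": [0, 0, 9.32]}, {"linear": [-0.007, 0.041, 0.001], "rotation": [0, 0, 9.31]}, {"linear": [-0.001, 0.042, 0.002], "rotation": [0, 0, 9.32]}]'

```text
time: 2.15
position: [0.4403, -0.0514, 0.2103]
eef_rot: [0.997, 0.081, 0.0, -0.0]
contact_force: [0.6, 0.1, 0.3]
width: 1.0
```

Request:
drive_tool --increments '[{"linear": [0, 0, 0], "rotation": [0, 0, 0]}, {"linear": [0, 0, 0], "rotation": [0, 0, 0]}]'

```text
time: 2.4
position: [0.4393, -0.0496, 0.21]
eef_rot: [0.996, 0.084, -0.001, -0.0]
contact_force: [0.2, 1.1, -0.5]
width: 1.0
```

Run:
```python
from h import *
from workcell import robot
s=robot.sense();print(s["position"],s["eef_rot"],s["q"])
p,d=robot.camera("wrist");cv2.imwrite("pics/w1.png",p[:,:,::-1]);np.savez("w1.npz",p=p,d=d,pos=s["position"],q=s["eef_rot"])
```

```text
[ 0.43925105 -0.04961454  0.21002343] [ 9.96480422e-01  8.38214199e-02 -6.98465454e-04 -4.99421608e-04] [-3.66500500e-01  3.17013396e-01  1.89678342e+00  3.63249729e-04
  9.29488319e-01  1.03623843e+00]
```

View pics/w1.png

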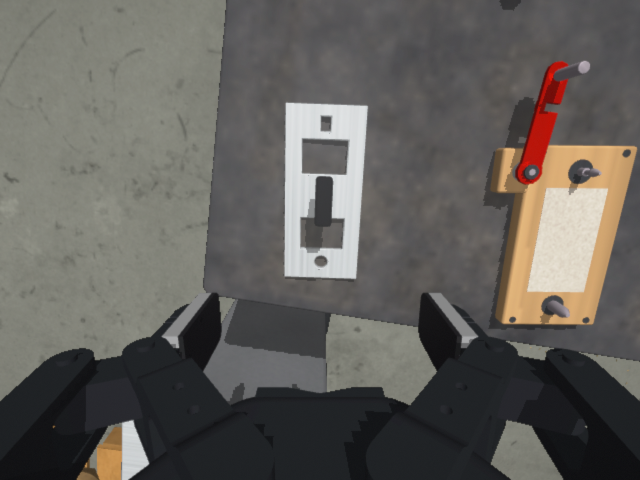

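The wrist view shows the whole mask (corners about (286,103), (367,106), (355,278), (286,277)), with the slotted hole at (326,123) and the round one at (321,261). The jig is at the right, about (565,240).

```bash
cat >> h.py <<'E'
def toplane(K,T,pts,z): return np.array([ray(K,T,u,z) for u in pts])
def measure_rect(mask,K,T,z,wpx=None):
    # fit a rectangle's outline in the plane z by lines to each side
    cs,_=cv2.findContours(mask,cv2.RETR_EXTERNAL,cv2.CHAIN_APPROX_NONE)
    c=max(cs,key=cv2.contourArea)[:,0,:].astype(float)
    P=toplane(K,T,c,z)[:,:2].astype(np.float32)
    return cv2.minAreaRect((P*1000)),P,c
E
python3 - <<'E'
from h import *
from workcell import robot
f=np.load("w1.npz");p=f["p"];st=dict(position=f["pos"],eef_rot=f["q"])
K,T=cam2world(robot,"wrist",st)
hsv=cv2.cvtColor(p,cv2.COLOR_RGB2HSV)
roi=np.zeros(p.shape[:2],np.uint8);roi[90:290,270:380]=255
m=((hsv[:,:,2]>190)&(hsv[:,:,1]<40)).astype(np.uint8)*255&roi
m=cv2.morphologyEx(m,cv2.MORPH_CLOSE,np.ones((3,3),np.uint8))
r,P,c=measure_rect(m,K,T,.006);print("plate",r)
print(cv2.boxPoints(r).round(1).tolist())
cs,h=cv2.findContours(m,cv2.RETR_CCOMP,cv2.CHAIN_APPROX_NONE)
for k,cc in enumerate(cs):
    a=cv2.contourArea(cc)
    if a>30:
        Q=(toplane(K,T,cc[:,0,:],.006)[:,:2]*1000).astype(np.float32)
        rr=cv2.minAreaRect(Q);print(h[0,k,3],a,np.round(rr[0],1),np.round(rr[1],1),round(rr[2],1))
# bar
b=((hsv[:,:,2]<60)).astype(np.uint8)*255
b[:170]=0;b[232:]=0;b[:,:305]=0;b[:,345:]=0
r,_,c=measure_rect(b,K,T,.049);print("bar top",r,c.min(0),c.max(0))
# jig paper and plywood
roi=np.zeros_like(m);roi[130:340,490:640]=255
w=((hsv[:,:,0]>8)&(hsv[:,:,0]<30)&(hsv[:,:,1]>50)&(hsv[:,:,2]>110)).astype(np.uint8)*255&roi
cv2.imwrite("pics/wood1.png",np.hstack([w,m]))
E
```

```text
plate ((461.5242919921875, -48.698646545410156), (179.9725341796875, 79.4249267578125), 7.579697608947754)
[[367.1000061035156, -21.200000762939453], [377.6000061035156, -99.9000015258789], [556.0, -76.19999694824219], [545.5, 2.5]]
-1 12915.5 [461.5 -48.7] [180.   79.4] 7.6
0 161.0 [391.2 -58.2] [16.  16.1] 55.9
0 2396.5 [441.5 -51.6] [84.4 49.5] 8.7
0 1734.5 [501.8 -44. ] [37.2 48.7] 8.8
0 217.0 [533.3 -39.1] [16.8 12.9] 9.6
bar top ((456.8664855957031, -48.909420013427734), (33.58699035644531, 14.057215690612793), 9.39830493927002) [315. 189.] [330. 225.]
```

View pics/wood1.png

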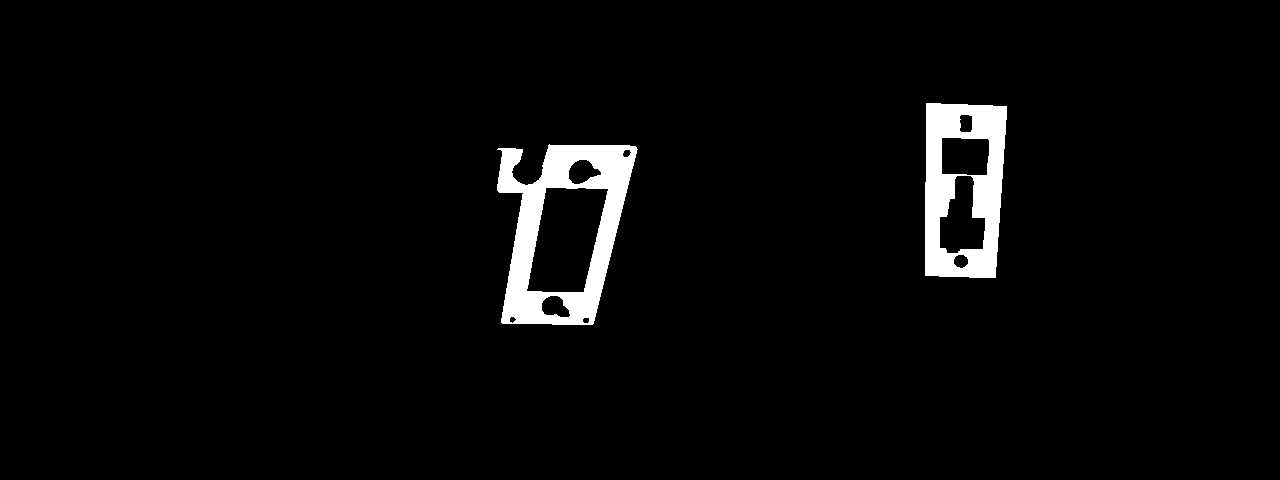

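Run:
```python
from h import *
from workcell import robot
s=robot.sense()
plan(s["position"],s["eef_rot"],[.437,-.310,.228],-81,6,3)
```

```text
[{"linear": [-0.008, 0.043, -0.003], "rotation": [-0.01, 0.01, 0.11]}, {"linear": [-0.008, 0.043, -0.003], "rotation": [-0.01, 0.01, 0.11]}, {"linear": [-0.007, 0.043, -0.003], "rotation": [-0.01, 0.01, 0.11]}, {"linear": [-0.007, 0.043, -0.003], "rotation": [-0.01, 0.01, 0.11]}, {"linear": [-0.007, 0.042, -0.003], "rotation": [-0.01, 0.02, 0.11]}, {"linear": [-0.008, 0.043, -0.003], "rotation": [-0.01, 0.01, 0.12]}]
end [ 0.4367 -0.31    0.228 ] [ 0.9969  0.0784 -0.      0.    ] maxstep 0.043840620433565944
```

Request:
drive_tool --increments '[{"linear": [-0.008, 0.043, -0.003], "rotation": [-0.01, 0.01, 0.11]}, {"linear": [-0.008, 0.043, -0.003], "rotation": [-0.01, 0.01, 0.11]}, {"linear": [-0.007, 0.043, -0.003], "rotation": [-0.01, 0.01, 0.11]}, {"linear": [-0.007, 0.043, -0.003], "rotation": [-0.01, 0.01, 0.11]}, {"linear": [-0.007, 0.042, -0.003], "rotation": [-0.01, 0.02, 0.11]}, {"linear": [-0.008, 0.043, -0.003], "rotation": [-0.01, 0.01, 0.12]}, {"linear": [0, 0, 0], "rotation": [0, 0, 0]}, {"linear": [0, 0, 0], "rotation": [0, 0, 0]}]'

```text
time: 3.45
position: [0.4369, -0.3089, 0.228]
eef_rot: [0.997, 0.079, 0.0, -0.001]
contact_force: [-0.1, 0.1, 0.1]
width: 1.002
```

Run:
```python
from h import *
from workcell import robot
s=robot.sense();print(s["position"],s["eef_rot"],s["q"])
p,d=robot.camera("wrist");cv2.imwrite("pics/w2.png",p[:,:,::-1]);np.savez("w2.npz",p=p,d=d,pos=s["position"],q=s["eef_rot"])
c=p[60:360,200:440,::-1]
cv2.imwrite("pics/w2c.png",np.hstack([cv2.resize(c,None,fx=2,fy=2,interpolation=cv2.INTER_CUBIC)]))
```

```text
[ 0.43691243 -0.30894975  0.22804812] [ 9.96912840e-01  7.85139345e-02  1.33121912e-04 -5.78519176e-04] [-8.24964529e-01  4.11291009e-01  1.66121218e+00  1.05474620e-03
  1.06983384e+00  5.88135213e-01]
```

View pics/w2c.png

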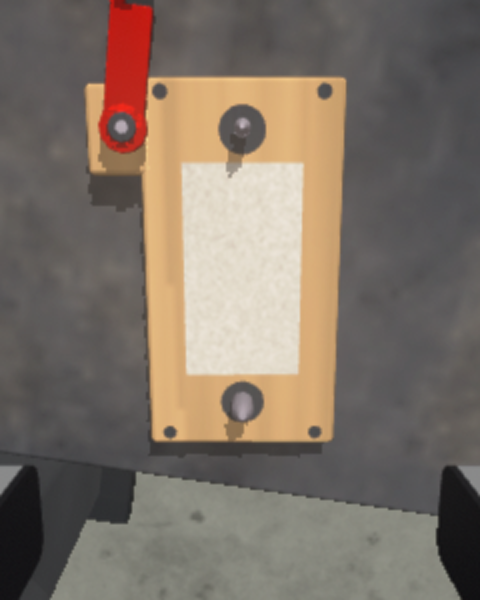

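The jig is seen from above, with collars round the thin dowel at (321,124) and the thick one at (321,261).

Run:
```python
from h import *
from workcell import robot
f=np.load("w2.npz");p=f["p"];st=dict(position=f["pos"],eef_rot=f["q"])
K,T=cam2world(robot,"wrist",st)
hsv=cv2.cvtColor(p,cv2.COLOR_RGB2HSV);Z=.018
roi=np.zeros(p.shape[:2],np.uint8);roi[90:290,273:380]=255
wood=((hsv[:,:,0]>8)&(hsv[:,:,0]<30)&(hsv[:,:,1]>50)&(hsv[:,:,2]>110)).astype(np.uint8)*255&roi
paper=((hsv[:,:,1]<50)&(hsv[:,:,2]>170)).astype(np.uint8)*255&roi
pp=paper.copy();pp[:135]=0;pp[252:]=0
r,_,_=measure_rect(pp,K,T,Z);print("paper",r)
# screws & collars: dark grey neutral on jig
val=hsv[:,:,2]; dark=((val<100)&(hsv[:,:,1]<60)).astype(np.uint8)*255&roi
n,l,stt,cen=cv2.connectedComponentsWithStats(dark)
res={}
for k in range(1,n):
    if 8<stt[k,4]<900:
        x,y,w,h,a=stt[k]; print(stt[k],cen[k].round(1),ray(K,T,cen[k],Z).round(4),"bboxc",ray(K,T,(x+(w-1)/2,y+(h-1)/2),Z).round(4))
# outline, right & lower sides
w2=cv2.morphologyEx(wood|paper|dark,cv2.MORPH_CLOSE,np.ones((5,5),np.uint8))
cs,_=cv2.findContours(wood,cv2.RETR_EXTERNAL,cv2.CHAIN_APPROX_NONE)
c=max(cs,key=cv2.contourArea)[:,0,:]
Q=toplane(K,T,c,Z)[:,:2]*1000
rows=c[:,1]
for nm,sel in [("right",(c[:,0]>360)&(rows>110)&(rows<270)),("bottom",(rows>274)&(c[:,0]>280)&(c[:,0]<360)),("top",(rows<103)&(c[:,0]>283)&(c[:,0]<365)),("left",(c[:,0]<282)&(rows>155)&(rows<270))]:
    q=Q[sel]
    if len(q)<5: print(nm,len(q));continue
    vx,vy,x0,y0=cv2.fitLine(q.astype(np.float32),cv2.DIST_HUBER,0,.01,.01).ravel()
    print(nm,len(q),np.degrees(np.arctan2(vy,vx)).round(2),x0.round(1),y0.round(1))
```

```text
paper ((458.5322265625, -306.09112548828125), (110.4865951538086, 61.65357208251953), 9.011096954345703)
[275  90   4   4  13] [276.2  91.2] [ 0.5535 -0.2467  0.018 ] bboxc [ 0.5533 -0.247   0.018 ]
[277 102   6   7  30] [279.5 105. ] [ 0.5415 -0.2515  0.018 ] bboxc [ 0.5415 -0.2515  0.018 ]
[359 102   7   7  35] [362.  104.9] [ 0.5543 -0.3324  0.018 ] bboxc [ 0.5543 -0.3325  0.018 ]
[310 113  22  24 355] [320.7 124.5] [ 0.5297 -0.2948  0.018 ] bboxc [ 0.5297 -0.2946  0.018 ]
[311 252  20  18 157] [320.6 259. ] [ 0.389 -0.317  0.018] bboxc [ 0.3872 -0.3173  0.018 ]
[283 274   5   5  18] [284.7 275.6] [ 0.363  -0.2798  0.018 ] bboxc [ 0.3626 -0.2803  0.018 ]
[355 274   5   4  19] [356.9 275.4] [ 0.3761 -0.3609  0.018 ] bboxc [ 0.376  -0.3611  0.018 ]
right 159 9.11 471.3 -356.3
bottom 79 -80.98 364.1 -320.6
top 81 -81.02 555.0 -295.8
left 114 8.32 432.2 -258.9
```

Run:
```python
from h import *
from workcell import robot
s=robot.sense()
plan(s["position"],s["eef_rot"],[.462,-.0487,.12],-82.4,6,4)
plan([.462,-.0487,.12],quat_yaw(-82.4).as_quat(),[.462,-.0487,.022],-82.4,4,4)
```

```text
[{"linear": [0.0109, -0.0421, 0.0181], "rotation": [-0.01, -0.0, 0.24]}, {"linear": [0.0108, -0.0422, 0.018], "rotation": [-0.01, -0.0, 0.24]}, {"linear": [0.0106, -0.0422, 0.018], "rotation": [-0.01, -0.0, 0.24]}, {"linear": [0.0104, -0.0423, 0.0181], "rotation": [-0.01, -0.01, 0.24]}, {"linear": [0.0102, -0.0423, 0.018], "rotation": [-0.01, -0.0, 0.24]}, {"linear": [0.01, -0.0423, 0.018], "rotation": [-0.01, -0.01, 0.24]}]
end [ 0.462  -0.0487  0.12  ] [ 0.9978  0.0662 -0.     -0.    ] maxstep 0.047170541654723445
[{"linear": [0.0, 0.0, 0.0245], "rotation": [0.0, 0.0, 0.0]}, {"linear": [0.0, 0.0, 0.0245], "rotation": [0.0, 0.0, 0.0]}, {"linear": [0.0, 0.0, 0.0245], "rotation": [0.0, 0.0, 0.0]}, {"linear": [0.0, 0.0, 0.0245], "rotation": [0.0, 0.0, 0.0]}]
end [ 0.462  -0.0487  0.022 ] [0.9978 0.0663 0.     0.    ] maxstep 0.0245
```

Request:
drive_tool --increments '[{"linear": [0.0109, -0.0421, 0.0181], "rotation": [-0.01, 0, 0.24]}, {"linear": [0.0108, -0.0422, 0.018], "rotation": [-0.01, 0, 0.24]}, {"linear": [0.0106, -0.0422, 0.018], "rotation": [-0.01, 0, 0.24]}, {"linear": [0.0104, -0.0423, 0.0181], "rotation": [-0.01, -0.01, 0.24]}, {"linear": [0.0102, -0.0423, 0.018], "rotation": [-0.01, 0, 0.24]}, {"linear": [0.01, -0.0423, 0.018], "rotation": [-0.01, -0.01, 0.24]}, {"linear": [0, 0, 0], "rotation": [0, 0, 0]}, {"linear": [0, 0, 0], "rotation": [0, 0, 0]}]'

```text
time: 4.5
position: [0.463, -0.0506, 0.1202]
eef_rot: [0.998, 0.066, 0.001, 0.001]
contact_force: [-0.4, 0.4, 0.8]
width: 1.004
```

Run:
```python
from h import *
from workcell import robot
for k in range(2):
    s=robot.sense();print(s["position"],s["eef_rot"],s["dq"].round(4))
p,d=robot.camera("wrist");cv2.imwrite("pics/w3.png",p[:,:,::-1])
s=robot.sense();print(s["position"],s["eef_rot"])
```

```text
[ 0.46296617 -0.05056409  0.12024546] [9.97788036e-01 6.64605737e-02 7.47808271e-04 1.21140684e-03] [-0.0314 -0.0051 -0.0167  0.0002 -0.0006  0.0023]
[ 0.46296617 -0.05056409  0.12024546] [9.97788036e-01 6.64605737e-02 7.47808271e-04 1.21140684e-03] [-0.0314 -0.0051 -0.0167  0.0002 -0.0006  0.0023]
[ 0.46330269 -0.05135239  0.12046076] [0.99783827 0.06569343 0.00112966 0.00137234]
```

View pics/w3.png

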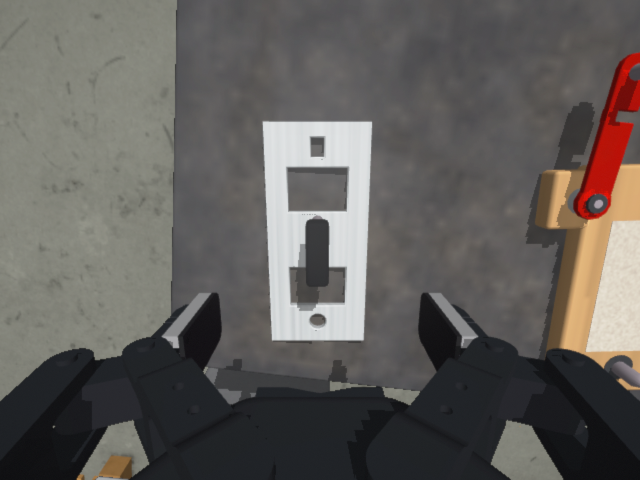

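Request:
drive_tool --increments '[{"linear": [-0.0005, -0.0012, 0.0245], "rotation": [0, 0, 0]}, {"linear": [0, 0, 0.0245], "rotation": [0, 0, 0]}, {"linear": [0, 0, 0.0245], "rotation": [0, 0, 0]}, {"linear": [0, 0, 0.0245], "rotation": [0, 0, 0]}, {"linear": [0, 0, 0], "rotation": [0, 0, 0]}, {"linear": [0, 0, 0], "rotation": [0, 0, 0]}, {"linear": [0, 0, 0], "rotation": [0, 0, 0]}]'

```text
time: 5.42
position: [0.4631, -0.0508, 0.023]
eef_rot: [0.998, 0.065, 0.002, 0.001]
contact_force: [0.6, -0.5, -1.0]
width: 0.994
```

Request:
drive_tool --increments '[{"linear": [0, 0, 0], "rotation": [0, 0, 0]}, {"linear": [0, 0, 0], "rotation": [0, 0, 0]}, {"linear": [0, 0, 0], "rotation": [0, 0, 0]}, {"linear": [0, 0, 0], "rotation": [0, 0, 0]}, {"linear": [0, 0, 0], "rotation": [0, 0, 0]}, {"linear": [0, 0, 0], "rotation": [0, 0, 0]}]' --fingers 1 --force 60

```text
time: 6.18
position: [0.4624, -0.0502, 0.0221]
eef_rot: [0.998, 0.065, 0.001, 0.001]
contact_force: [-0.0, 1.2, 5.6]
width: 0.171
```

Request:
drive_tool --increments '[{"linear": [0, 0, 0], "rotation": [0, 0, 0]}, {"linear": [0, 0, 0], "rotation": [0, 0, 0]}]'

```text
time: 6.42
position: [0.4624, -0.0502, 0.0221]
eef_rot: [0.998, 0.065, 0.001, 0.001]
contact_force: [-0.1, 1.0, 5.1]
width: 0.176
```

Request:
drive_tool --increments '[{"linear": [0, 0, -0.015], "rotation": [0, 0, 0]}, {"linear": [0, 0, -0.025], "rotation": [0, 0, 0]}, {"linear": [0, 0, -0.03], "rotation": [0, 0, 0]}, {"linear": [0, 0, -0.02], "rotation": [0, 0, 0]}, {"linear": [0, 0, 0], "rotation": [0, 0, 0]}, {"linear": [0, 0, 0], "rotation": [0, 0, 0]}]'

```text
time: 7.18
position: [0.4617, -0.05, 0.1115]
eef_rot: [0.998, 0.065, 0.0, 0.001]
contact_force: [-0.6, 0.4, -2.7]
width: 0.174
```

Run:
```python
from h import *
from workcell import robot
s=robot.sense();print(s["position"],s["eef_rot"],s["dq"].round(4),s["width"],s["contact_force"],s["wrist_torque"])
plan(s["position"],s["eef_rot"],[.4586,-.3061,.102],-80.95,8,4)
p,d=robot.camera("wrist");cv2.imwrite("pics/w4.png",p[:,:,::-1]);np.savez("w4.npz",p=p,d=d,pos=s["position"],q=s["eef_rot"])
```

```text
[ 0.46172134 -0.04995719  0.11154367] [9.97866606e-01 6.52806602e-02 4.60911896e-05 8.18357431e-04] [ 0.0008  0.0185  0.0028 -0.0006 -0.0004 -0.0004] 0.17352896838789147 [-0.62492292  0.38957762 -2.66081757] [-0.00116116  0.05034285 -0.04422354]
[{"linear": [-0.0046, 0.0317, 0.0012], "rotation": [0.01, 0.0, -0.2]}, {"linear": [-0.0047, 0.0317, 0.0012], "rotation": [0.01, 0.0, -0.19]}, {"linear": [-0.0048, 0.0317, 0.0012], "rotation": [0.01, 0.0, -0.2]}, {"linear": [-0.0049, 0.0316, 0.0013], "rotation": [0.01, 0.0, -0.19]}, {"linear": [-0.005, 0.0316, 0.0012], "rotation": [0.01, 0.0, -0.2]}, {"linear": [-0.0051, 0.0316, 0.0012], "rotation": [0.01, 0.0, -0.19]}, {"linear": [-0.0051, 0.0316, 0.0013], "rotation": [0.02, 0.0, -0.2]}, {"linear": [-0.0053, 0.0316, 0.0012], "rotation": [0.01, 0.0, -0.19]}]
end [ 0.4586 -0.3061  0.102 ] [ 0.9969  0.0789 -0.      0.    ] maxstep 0.03208379653345283
```

View pics/w4.png

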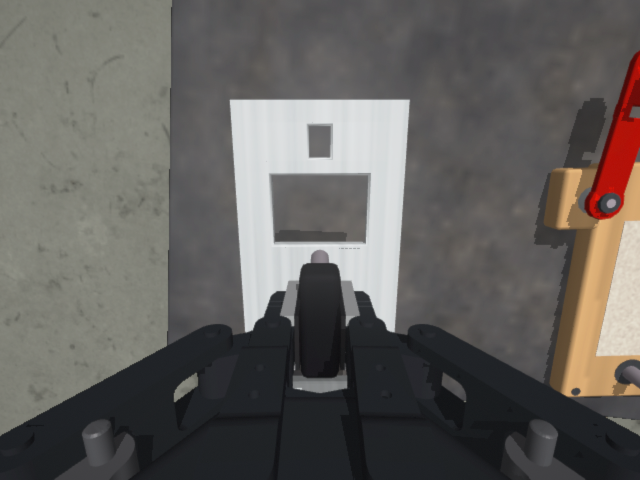

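Run:
```python
from h import *
from workcell import robot
f=np.load("w4.npz");p=f["p"];st=dict(position=f["pos"],eef_rot=f["q"])
K,T=cam2world(robot,"wrist",st)
g=p.min(axis=2); z=f["pos"][2]-.0221+.006
m=((g>165)).astype(np.uint8)*255; m[:90]=0;m[260:]=0;m[:,:215]=0;m[:,420:]=0
cs,h=cv2.findContours(m,cv2.RETR_CCOMP,cv2.CHAIN_APPROX_NONE)
for k,cc in enumerate(cs):
    a=cv2.contourArea(cc)
    if a>300:
        Q=(toplane(K,T,cc[:,0,:],z)-f["pos"])
        L=(R.from_quat(f["q"]).inv().apply(Q)*1000)[:,:2].astype(np.float32)
        rr=cv2.minAreaRect(L);print(h[0,k,3],a,np.round(rr[0],1),np.round(rr[1],1),round(rr[2],2),L.min(0),L.max(0))
```

```text
-1 26574.5 [52.1 -0.5] [80.3 74.7] 90.0 [ 14.719396 -40.647778] [89.440605 39.65173 ]
0 6779.5 [40.5 -0.4] [35.3 48.5] 0.69 [ 22.617142 -24.53333 ] [57.91167 24.01365]
0 823.5 [72.  -0.5] [15.4 11.5] 0.01 [64.31162   -6.2050056] [79.73757  5.29261]
```

Request:
drive_tool --increments '[{"linear": [-0.0046, 0.0317, 0.0012], "rotation": [0.01, 0, -0.2]}, {"linear": [-0.0047, 0.0317, 0.0012], "rotation": [0.01, 0, -0.19]}, {"linear": [-0.0048, 0.0317, 0.0012], "rotation": [0.01, 0, -0.2]}, {"linear": [-0.0049, 0.0316, 0.0013], "rotation": [0.01, 0, -0.19]}, {"linear": [-0.005, 0.0316, 0.0012], "rotation": [0.01, 0, -0.2]}, {"linear": [-0.0051, 0.0316, 0.0012], "rotation": [0.01, 0, -0.19]}, {"linear": [-0.0051, 0.0316, 0.0013], "rotation": [0.02, 0, -0.2]}, {"linear": [-0.0053, 0.0316, 0.0012], "rotation": [0.01, 0, -0.19]}]'

```text
time: 8.22
position: [0.4583, -0.3067, 0.1008]
eef_rot: [0.997, 0.079, -0.001, -0.001]
contact_force: [0.9, -0.2, -1.9]
width: 0.174
```

Request:
drive_tool --increments '[{"linear": [0, 0, 0], "rotation": [0, 0, 0]}, {"linear": [0, 0, 0], "rotation": [0, 0, 0]}, {"linear": [0, 0, 0], "rotation": [0, 0, 0]}]'

```text
time: 8.6
position: [0.4586, -0.3048, 0.1018]
eef_rot: [0.997, 0.079, -0.0, -0.001]
contact_force: [-0.7, 0.9, -3.1]
width: 0.178
```

Run:
```python
from h import *
from workcell import robot
s=robot.sense();print(s["position"],s["eef_rot"],s["dq"].round(4),s["contact_force"])
for n in["wrist","side"]:
    p,d=robot.camera(n);cv2.imwrite(f"pics/{n}5.png",p[:,:,::-1]);np.savez(f"{n}5.npz",p=p,d=d,pos=s["position"],q=s["eef_rot"])
cv2.imwrite("pics/side5c.png",cv2.resize(p[130:320,170:370,::-1],None,fx=3,fy=3,interpolation=cv2.INTER_CUBIC))
s=robot.sense();print(s["position"],s["eef_rot"])
```

```text
[ 0.45859132 -0.30475388  0.10181584] [ 9.96850548e-01  7.92988544e-02 -2.95741652e-04 -7.67500611e-04] [ 0.0028 -0.0078 -0.0046 -0.0005 -0.0004 -0.0016] [-0.66792994  0.91328836 -3.13645293]
[ 0.45903126 -0.30511448  0.10222783] [ 9.96842139e-01  7.94082909e-02  1.28393738e-04 -2.39880999e-04]
```

View pics/wrist5.png

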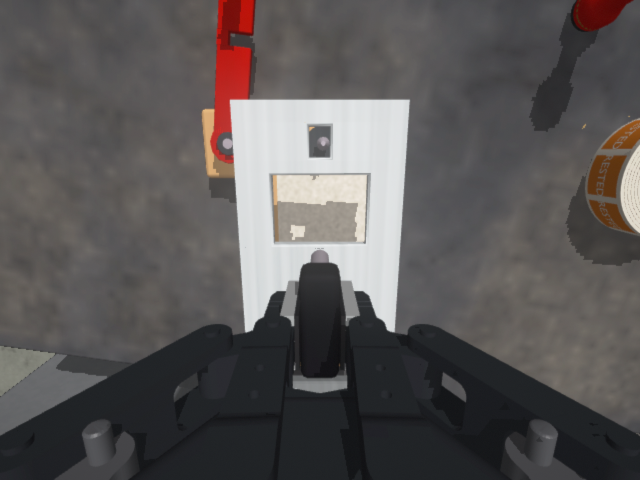

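View pics/side5c.png

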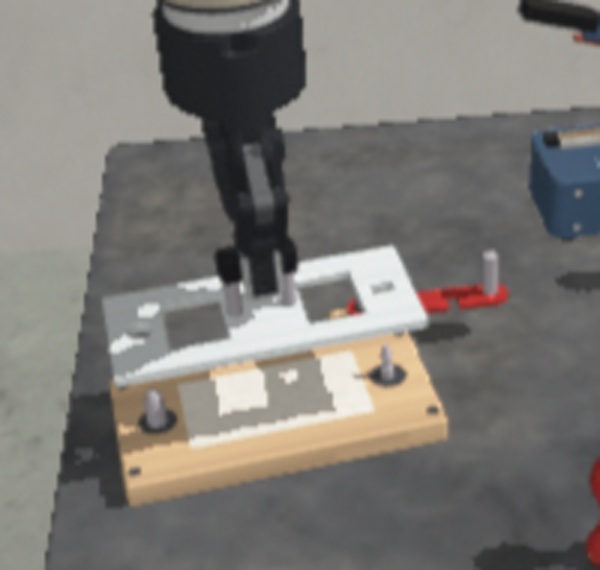

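Run:
```python
from h import *
from workcell import robot
f=np.load("wrist5.npz");p=f["p"]
cv2.imwrite("pics/w5c.png",cv2.resize(p[110:175,285:355,::-1],None,fx=8,fy=8,interpolation=cv2.INTER_CUBIC))
st=dict(position=f["pos"],eef_rot=f["q"]);K,T=cam2world(robot,"wrist",st)
jc=np.array([.4586,-.3061]);a=np.radians(9.05)
b=jc+.072*np.array([np.cos(a),np.sin(a)])
print("pred tip px",proj(K,T,[*b,.042]),"pred seat",proj(K,T,[*b,.018]))
for z in(.042,):
  for uv in [(322,141),(323,142),(324,143)]:
    q=ray(K,T,uv,z);print(q, R.from_quat(f["q"]).inv().apply(q-f["pos"])*1000)
```

```text
pred tip px [322.75797129 143.5792969 ] pred seat [322.46692817 144.46980942]
[ 0.53106613 -0.29410237  0.042     ] [73.2752911   1.03489594 59.77999902]
[ 0.53060403 -0.29477239  0.042     ] [72.71307322  1.62343152 59.77933391]
[ 0.53014123 -0.29544342  0.042     ] [72.1500034   2.21285891 59.7786678 ]
```

View pics/w5c.png

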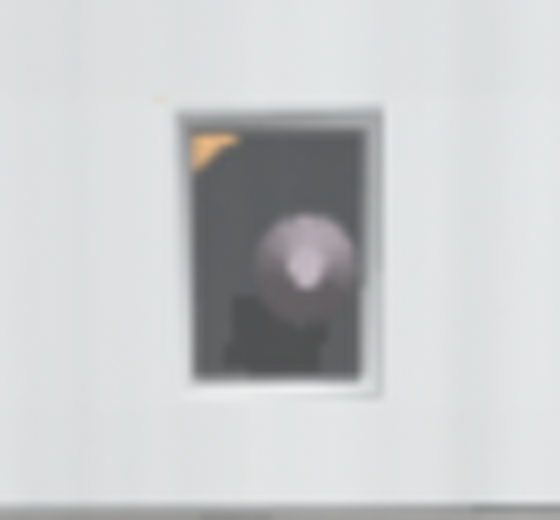

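Request:
drive_tool --increments '[{"linear": [0, 0.001, 0.01], "rotation": [0, 0, 0]}, {"linear": [0, 0.001, 0.01], "rotation": [0, 0, 0]}, {"linear": [0, 0, 0.01], "rotation": [0, 0, 0]}, {"linear": [0, 0, 0], "rotation": [0, 0, 0]}, {"linear": [0, 0, 0], "rotation": [0, 0, 0]}, {"linear": [0, 0, 0], "rotation": [0, 0, 0]}, {"linear": [0, 0, 0], "rotation": [0, 0, 0]}]'

```text
time: 9.57
position: [0.4597, -0.3084, 0.0728]
eef_rot: [0.997, 0.079, 0.001, 0.0]
contact_force: [-0.9, 0.3, -2.5]
width: 0.176
```

Run:
```python
from h import *
from workcell import robot
s=robot.sense();print(s["position"],s["eef_rot"],s["dq"].round(4),s["contact_force"])
for n in["wrist","side"]:
    p,d=robot.camera(n);np.savez(f"{n}6.npz",p=p,d=d,pos=s["position"],q=s["eef_rot"])
    if n=="wrist": w=cv2.resize(p[110:175,285:355,::-1],(560,520),interpolation=cv2.INTER_CUBIC)
cv2.imwrite("pics/w6c.png",w)
cv2.imwrite("pics/side6c.png",cv2.resize(p[190:310,190:350,::-1],None,fx=4,fy=4,interpolation=cv2.INTER_CUBIC))
K,T=cam2world(robot,"wrist",dict(position=s["position"],eef_rot=s["eef_rot"]))
jc=np.array([.4586,-.3061]);a=np.radians(9.05)
b=jc+.072*np.array([np.cos(a),np.sin(a)])
print("pred tip px",proj(K,T,[*b,.042]),"pred seat",proj(K,T,[*b,.018]))
s=robot.sense();print(s["position"],s["eef_rot"])
```

```text
[ 0.45966948 -0.30841698  0.07277231] [9.96885207e-01 7.88617428e-02 6.89164257e-04 4.83922443e-04] [-0.      0.0007 -0.0008  0.0001  0.0005  0.0012] [-0.85859817  0.2724631  -2.49828432]
pred tip px [315.4177257 143.3028296] pred seat [315.86691176 144.43383531]
[ 0.4596108  -0.30834513  0.07269671] [9.96884267e-01 7.88746621e-02 6.17185987e-04 4.07295703e-04]
```

View pics/w6c.png

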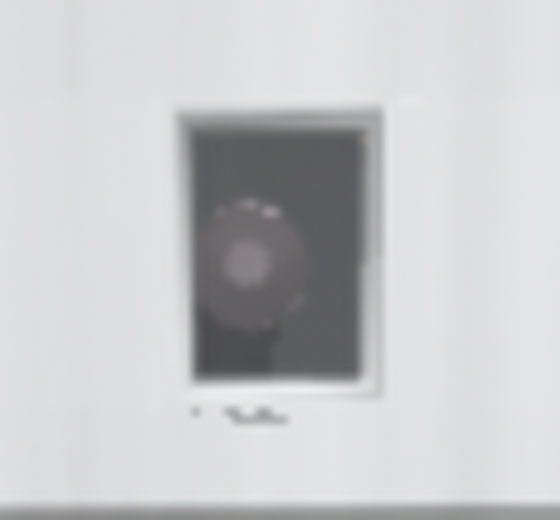

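View pics/side6c.png

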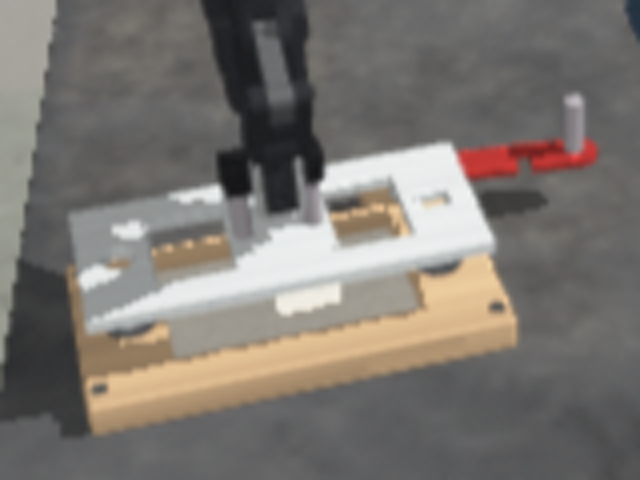

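```bash
cat > chk.py <<'E'
from h import *
from workcell import robot
def slot(p,s,tz=.0161,thr=165):
    K,T=cam2world(robot,"wrist",s);z=s["position"][2]-tz
    g=p.min(axis=2);m=(g>thr).astype(np.uint8)*255;m[:110]=0;m[172:]=0;m[:,:250]=0;m[:,390:]=0
    cs,h=cv2.findContours(m,cv2.RETR_CCOMP,cv2.CHAIN_APPROX_NONE)
    for k,cc in enumerate(cs):
        if h[0,k,3]>=0 and cv2.contourArea(cc)>400:
            L=R.from_quat(s["eef_rot"]).inv().apply(toplane(K,T,cc[:,0,:],z)-s["position"])*1000
            print("slot in tool",((L.min(0)+L.max(0))/2)[:2].round(2),(L.max(0)-L.min(0))[:2].round(1))
def tip(uv,s,z=.042):
    K,T=cam2world(robot,"wrist",s)
    print("tip in tool",(R.from_quat(s["eef_rot"]).inv().apply(ray(K,T,uv,z)-s["position"])*1000).round(2))
E
python3 - <<'E'
from chk import *
f=np.load("wrist6.npz");s=dict(position=f["pos"],eef_rot=f["q"]);slot(f["p"],s);tip((315.9,142.9),s)
f=np.load("wrist5.npz");s=dict(position=f["pos"],eef_rot=f["q"]);slot(f["p"],s);tip((323.2,143.1),s)
E
```

```text
slot in tool [72.04 -0.45] [15.4 11.5]
tip in tool [71.46 -2.25 30.86]
slot in tool [72.04 -0.44] [15.4 11.5]
tip in tool [72.09  1.74 59.78]
```

Request:
drive_tool --increments '[{"linear": [-0.0006, -0.0018, 0.0], "rotation": [0, 0, 0]}, {"linear": [0, 0, 0], "rotation": [0, 0, 0]}, {"linear": [0, 0, 0], "rotation": [0, 0, 0]}, {"linear": [0, 0, 0], "rotation": [0, 0, 0]}]'

```text
time: 10.18
position: [0.4587, -0.3066, 0.0725]
eef_rot: [0.997, 0.079, 0.0, 0.0]
contact_force: [-0.4, 0.4, -2.8]
width: 0.176
```

Run:
```python
from chk import *
s=robot.sense();print(s["position"],s["eef_rot"],s["dq"].round(4),s["contact_force"],s["wrist_torque"])
p,d=robot.camera("wrist");np.savez("wrist7.npz",p=p,d=d,pos=s["position"],q=s["eef_rot"]);slot(p,s)
cv2.imwrite("pics/w7c.png",cv2.resize(p[110:175,285:355,::-1],(560,520),interpolation=cv2.INTER_CUBIC))
```

```text
[ 0.45868416 -0.30661278  0.0724511 ] [9.96883867e-01 7.88812277e-02 4.82942022e-04 2.72774653e-04] [-0.0007  0.0003  0.0002  0.0012 -0.0011 -0.0005] [-0.41755692  0.40592056 -2.78408021] [ 0.0571687  -0.01884643  0.02008444]
slot in tool [72.04 -0.44] [15.4 11.5]
```

View pics/w7c.png

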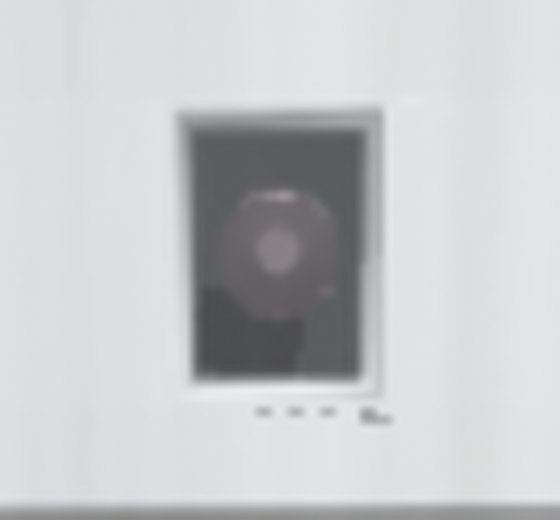

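The thin dowel's tip is now centred in the slot, so I'll lower the mask in steps and watch the force.

Request:
drive_tool --increments '[{"linear": [0, 0, 0.004], "rotation": [0, 0, 0]}, {"linear": [0, 0, 0.004], "rotation": [0, 0, 0]}, {"linear": [0, 0, 0.004], "rotation": [0, 0, 0]}, {"linear": [0, 0, 0.004], "rotation": [0, 0, 0]}, {"linear": [0, 0, 0], "rotation": [0, 0, 0]}, {"linear": [0, 0, 0], "rotation": [0, 0, 0]}]'

```text
time: 10.98
position: [0.4587, -0.3066, 0.0564]
eef_rot: [0.997, 0.079, 0.0, 0.0]
contact_force: [0.4, -0.0, -1.6]
width: 0.175
```

Run:
```python
from chk import *
s=robot.sense();print(s["position"],s["eef_rot"],s["contact_force"],s["wrist_torque"])
for n in ["wrist","side"]:
    p,d=robot.camera(n);np.savez(n+"8.npz",p=p,d=d,pos=s["position"],q=s["eef_rot"])
    if n=="wrist": slot(p,s);a=cv2.resize(p[110:175,285:355,::-1],(420,390),interpolation=cv2.INTER_CUBIC)
    else: b=cv2.resize(p[200:310,200:310,::-1],(390,390),interpolation=cv2.INTER_CUBIC)
cv2.imwrite("pics/w8c.png",np.hstack([a,b]))
```

```text
[ 0.45869684 -0.30659378  0.0564148 ] [9.96887259e-01 7.88385785e-02 4.73614028e-04 2.18942162e-04] [ 0.44143417 -0.02413066 -1.63314248] [-0.02107757 -0.06841282 -0.0101544 ]
slot in tool [72.04 -0.44] [15.4 11.5]
```

View pics/w8c.png

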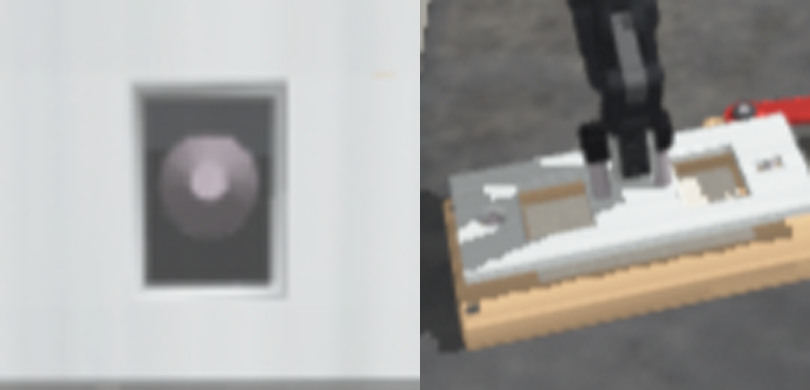

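Request:
drive_tool --increments '[{"linear": [0, 0, 0.004], "rotation": [0, 0, 0]}, {"linear": [0, 0, 0.004], "rotation": [0, 0, 0]}, {"linear": [0, 0, 0.003], "rotation": [0, 0, 0]}, {"linear": [0, 0, 0.003], "rotation": [0, 0, 0]}, {"linear": [0, 0, 0], "rotation": [0, 0, 0]}, {"linear": [0, 0, 0], "rotation": [0, 0, 0]}]'

```text
time: 11.82
position: [0.4587, -0.3066, 0.0424]
eef_rot: [0.997, 0.079, 0.0, 0.0]
contact_force: [-0.2, 0.4, -2.9]
width: 0.174
```

Request:
drive_tool --increments '[{"linear": [0, 0, 0.001], "rotation": [0, 0, 0]}, {"linear": [0, 0, 0.001], "rotation": [0, 0, 0]}, {"linear": [0, 0, 0], "rotation": [0, 0, 0]}, {"linear": [0, 0, 0], "rotation": [0, 0, 0]}]'

```text
time: 12.32
position: [0.4587, -0.3066, 0.0405]
eef_rot: [0.997, 0.079, 0.0, 0.0]
contact_force: [0.2, -0.5, -2.6]
width: 0.173
```

Request:
drive_tool --increments '[{"linear": [0, 0, 0.0005], "rotation": [0, 0, 0]}, {"linear": [0, 0, 0], "rotation": [0, 0, 0]}, {"linear": [0, 0, 0], "rotation": [0, 0, 0]}]'

```text
time: 12.7
position: [0.4587, -0.3066, 0.0402]
eef_rot: [0.997, 0.079, 0.001, 0.0]
contact_force: [-0.3, 0.8, 0.1]
width: 0.171
```

Request:
drive_tool --increments '[{"linear": [0, 0, 0.0005], "rotation": [0, 0, 0]}, {"linear": [0, 0, 0], "rotation": [0, 0, 0]}, {"linear": [0, 0, 0], "rotation": [0, 0, 0]}]'

```text
time: 13.08
position: [0.4587, -0.3066, 0.0401]
eef_rot: [0.997, 0.079, 0.001, 0.0]
contact_force: [-0.8, 1.1, 5.9]
width: 0.179
```

Request:
drive_tool --increments '[{"linear": [0, 0, 0.0005], "rotation": [0, 0, 0]}, {"linear": [0, 0, 0], "rotation": [0, 0, 0]}, {"linear": [0, 0, 0], "rotation": [0, 0, 0]}]'

```text
time: 13.45
position: [0.4587, -0.3066, 0.0401]
eef_rot: [0.997, 0.079, 0.001, 0.0]
contact_force: [-2.1, 1.0, 9.1]
width: 0.175
```

The mask is on the bed: z stopped at 0.0401 and the force rose to 9 N. Next I'll release it and retreat upward.

Request:
drive_tool --increments '[{"linear": [0, 0, -0.0005], "rotation": [0, 0, 0]}, {"linear": [0, 0, 0], "rotation": [0, 0, 0]}, {"linear": [0, 0, 0], "rotation": [0, 0, 0]}, {"linear": [0, 0, 0], "rotation": [0, 0, 0]}, {"linear": [0, 0, 0], "rotation": [0, 0, 0]}, {"linear": [0, 0, 0], "rotation": [0, 0, 0]}]' --fingers 0

```text
time: 14.2
position: [0.4586, -0.3066, 0.0394]
eef_rot: [0.997, 0.079, 0.0, 0.0]
contact_force: [1.2, 1.3, 0.2]
width: 0.999
```

Request:
drive_tool --increments '[{"linear": [0, 0, -0.015], "rotation": [0, 0, 0]}, {"linear": [0, 0, -0.03], "rotation": [0, 0, 0]}, {"linear": [0, 0, -0.04], "rotation": [0, 0, 0]}, {"linear": [0, 0, -0.04], "rotation": [0, 0, 0]}, {"linear": [0, 0, 0], "rotation": [0, 0, 0]}, {"linear": [0, 0, 0], "rotation": [0, 0, 0]}]'

```text
time: 14.95
position: [0.4583, -0.3062, 0.1648]
eef_rot: [0.997, 0.079, 0.001, 0.0]
contact_force: [0.5, 0.2, 0.5]
width: 0.998
```

Run:
```python
from chk import *
s=robot.sense();print(s["position"],s["eef_rot"],s["contact_force"],s["q"])
for n in ["wrist","side"]:
    p,d=robot.camera(n);np.savez(n+"9.npz",p=p,d=d,pos=s["position"],q=s["eef_rot"]);
    if n=="wrist":cv2.imwrite("pics/w9.png",p[:,:,::-1])
    else: cv2.imwrite("pics/side9c.png",cv2.resize(p[190:310,190:350,::-1],None,fx=4,fy=4,interpolation=cv2.INTER_CUBIC))
```

```text
[ 0.45828888 -0.30624506  0.16484946] [9.96883660e-01 7.88833972e-02 5.35631508e-04 3.02511973e-04] [0.47153058 0.24951492 0.45590127] [-7.92092050e-01  5.17794730e-01  1.68544271e+00  5.33414032e-04
  9.37202521e-01  6.20457815e-01]
```

View pics/w9.png

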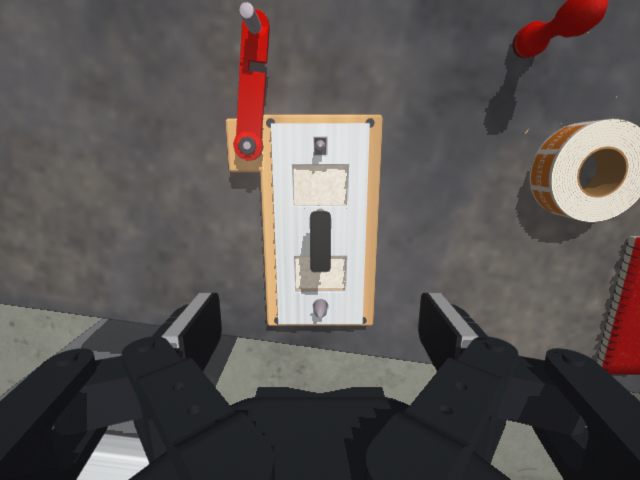

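View pics/side9c.png

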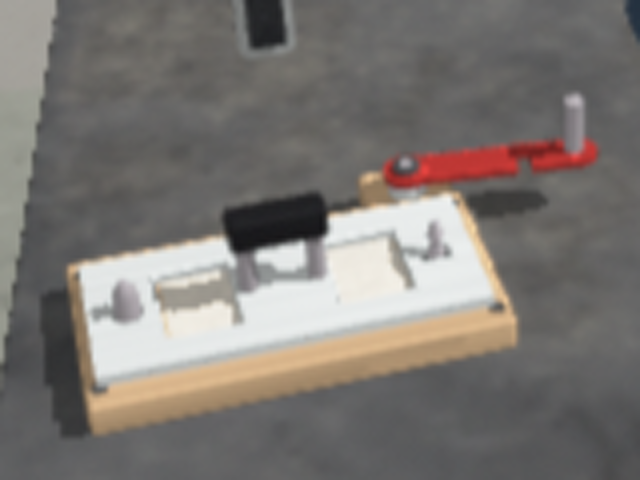

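The mask lies flat on both dowels. The keeper is still open, with the pin top at about (247,10) and the pivot at (247,146).

Run:
```python
from chk import *
f=np.load("wrist9.npz");s=dict(position=f["pos"],eef_rot=f["q"]);K,T=cam2world(robot,"wrist",s)
pt=ray(K,T,(247,10),.0615);jc=np.array([.4586,-.3064]);a=np.radians(9.05)
Rj=np.array([[np.cos(a),-np.sin(a)],[np.sin(a),np.cos(a)]])
pv=jc+Rj@[.072,.058];print("pin",pt,"pivot",pv,"piv meas",ray(K,T,(247,146),.036))
d=Rj.T@(pt[:2]-pv);print("jig dir",d,np.linalg.norm(d),"keeper",np.arctan2(d[1],d[0])+np.pi/2)
```

```text
pin [ 0.60494074 -0.23491703  0.0615    ] pivot [ 0.52058052 -0.23779668] piv meas [ 0.52012276 -0.23807878  0.036     ]
jig dir [ 0.08376302 -0.01042575] 0.08440935328125898 keeper 1.4469660002390945
```

Run:
```python
from chk import *
s=robot.sense()
plan(s["position"],s["eef_rot"],[.603,-.203,.11],-88,5,3)
```

```text
[{"linear": [0.032, -0.016, 0.011], "rotation": [-0.02, 0.01, 1.41]}, {"linear": [0.031, -0.016, 0.011], "rotation": [-0.01, 0.01, 1.41]}, {"linear": [0.031, -0.017, 0.011], "rotation": [-0.02, 0.0, 1.41]}, {"linear": [0.031, -0.018, 0.01], "rotation": [-0.01, 0.01, 1.41]}, {"linear": [0.03, -0.019, 0.011], "rotation": [-0.02, 0.0, 1.41]}]
end [ 0.6027 -0.2034  0.1096] [ 0.9998  0.0174 -0.      0.    ] maxstep 0.0374299345444258
```

Request:
drive_tool --increments '[{"linear": [0.032, -0.016, 0.011], "rotation": [0, 0, 1.41]}, {"linear": [0.031, -0.016, 0.011], "rotation": [0, 0, 1.41]}, {"linear": [0.031, -0.017, 0.011], "rotation": [0, 0, 1.41]}, {"linear": [0.031, -0.018, 0.01], "rotation": [0, 0, 1.41]}, {"linear": [0.03, -0.019, 0.011], "rotation": [0, 0, 1.41]}, {"linear": [0, 0, 0], "rotation": [0, 0, 0]}, {"linear": [0, 0, 0], "rotation": [0, 0, 0]}, {"linear": [0, 0, 0], "rotation": [0, 0, 0]}]' --fingers 1

```text
time: 16.05
position: [0.6025, -0.2048, 0.1104]
eef_rot: [1.0, 0.017, -0.0, 0.0]
contact_force: [0.3, 0.6, -1.1]
width: -0.004
```

Request:
drive_tool --increments '[{"linear": [0, 0, 0.02], "rotation": [0, 0, 0]}, {"linear": [0, 0, 0.02], "rotation": [0, 0, 0]}, {"linear": [0, 0, 0.014], "rotation": [0, 0, 0]}, {"linear": [0, 0, 0.01], "rotation": [0, 0, 0]}, {"linear": [0, 0, 0], "rotation": [0, 0, 0]}, {"linear": [0, 0, 0], "rotation": [0, 0, 0]}]'

```text
time: 16.8
position: [0.6039, -0.2044, 0.0469]
eef_rot: [1.0, 0.017, 0.001, 0.0]
contact_force: [-0.2, 0.6, -0.9]
width: 0.001
```

Run:
```python
from chk import *
s=robot.sense();print(s["position"],s["eef_rot"],s["contact_force"],s["q"],s["width"])
for n in ["wrist","side"]:
    p,d=robot.camera(n);np.savez(n+"10.npz",p=p,d=d,pos=s["position"],q=s["eef_rot"]);
    if n=="wrist":cv2.imwrite("pics/w10.png",p[:,:,::-1])
    else: cv2.imwrite("pics/side10c.png",cv2.resize(p[150:310,190:400,::-1],None,fx=3,fy=3,interpolation=cv2.INTER_CUBIC))
```

```text
[ 0.60392054 -0.20440195  0.04690338] [9.99846713e-01 1.74817334e-02 8.67253779e-04 4.33442122e-04] [-0.21488553  0.55392732 -0.94404205] [-5.01395929e-01  7.81637896e-01  1.52708313e+00  1.45380242e-04
  8.30935530e-01  1.03433722e+00] 0.0006025303059896282
```

View pics/w10.png

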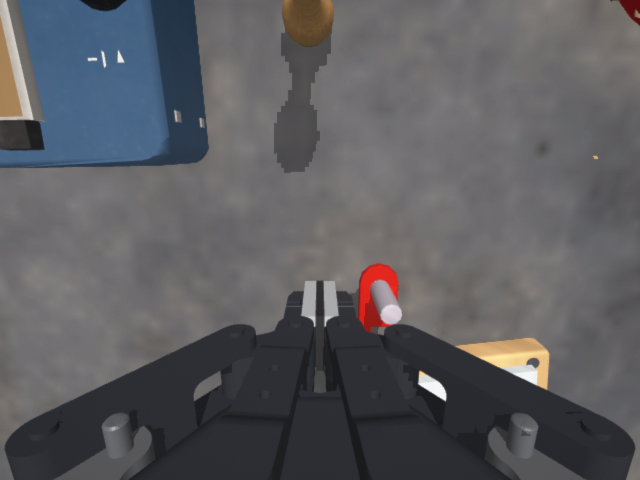

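View pics/side10c.png

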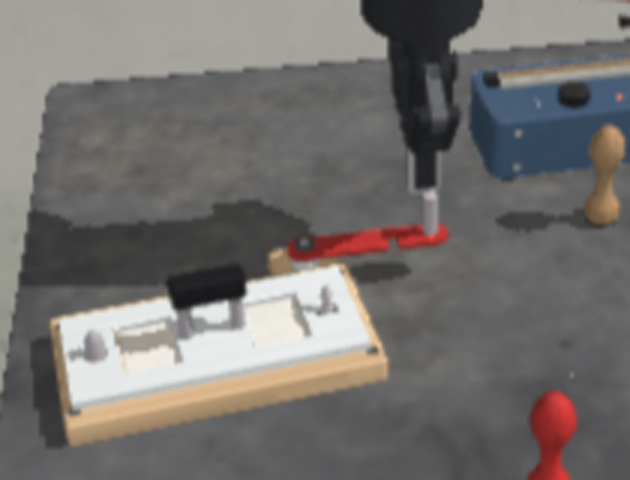

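Request:
drive_tool --increments '[{"linear": [0, 0.0055, 0], "rotation": [0, 0, 0]}, {"linear": [0, 0.0055, 0], "rotation": [0, 0, 0]}, {"linear": [0.0014, 0.0074, 0], "rotation": [0, 0, 5]}, {"linear": [0.0014, 0.0074, 0], "rotation": [0, 0, 5]}, {"linear": [0.0014, 0.0074, 0], "rotation": [0, 0, 5]}, {"linear": [0.0014, 0.0074, 0], "rotation": [0, 0, 5]}, {"linear": [0, 0, 0], "rotation": [0, 0, 0]}]'

```text
time: 17.77
position: [0.6067, -0.2459, 0.0467]
eef_rot: [0.988, -0.156, 0.001, 0.0]
contact_force: [0.3, 0.4, 0.0]
width: -0.002
```

Run:
```python
from chk import *
s=robot.sense();print(s["position"],s["eef_rot"],s["contact_force"],s["q"],s["width"])
for n in ["wrist","side"]:
    p,d=robot.camera(n);np.savez(n+"11.npz",p=p,d=d,pos=s["position"],q=s["eef_rot"]);
    if n=="wrist":a=p[:,:,::-1]
    else: b=cv2.resize(p[150:310,190:400,::-1],None,fx=3,fy=3,interpolation=cv2.INTER_CUBIC)
cv2.imwrite("pics/c11.png",cv2.resize(np.hstack([a,b]),(800,300)) if a.shape[0]==b.shape[0] else a)
```

```text
[ 0.6066548  -0.245914    0.04666513] [ 9.87687141e-01 -1.56440216e-01  7.17049794e-04  2.36094874e-04] [0.32118208 0.44531179 0.04588606] [-5.55566870e-01  7.98214510e-01  1.47988771e+00  1.59739073e-04
  8.61985483e-01  1.32929657e+00] -0.00174422674435842
```

View pics/c11.png

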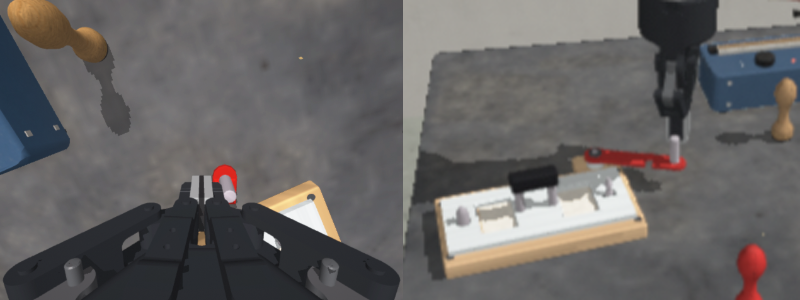

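Request:
drive_tool --increments '[{"linear": [0.0014, 0.0074, 0], "rotation": [0, 0, 5]}, {"linear": [0.0014, 0.0074, 0], "rotation": [0, 0, 5]}, {"linear": [0.0014, 0.0074, 0], "rotation": [0, 0, 5]}, {"linear": [0.0014, 0.0074, 0], "rotation": [0, 0, 5]}, {"linear": [0.0013, 0.0074, 0], "rotation": [0, 0, 5]}, {"linear": [0.0013, 0.0074, 0], "rotation": [0, 0, 5]}, {"linear": [0.0013, 0.0074, 0], "rotation": [0, 0, 5]}, {"linear": [0.0013, 0.0074, 0], "rotation": [0, 0, 5]}]'

```text
time: 18.88
position: [0.5821, -0.2983, 0.0466]
eef_rot: [0.874, -0.486, 0.001, -0.0]
contact_force: [1.7, 1.0, -0.8]
width: -0.003
```

Request:
drive_tool --increments '[{"linear": [0.0013, 0.0074, 0], "rotation": [0, 0, 5]}, {"linear": [0.0013, 0.0074, 0], "rotation": [0, 0, 5]}, {"linear": [0, 0, 0], "rotation": [0, 0, 0]}, {"linear": [0, 0, 0], "rotation": [0, 0, 0]}]'

```text
time: 19.38
position: [0.57, -0.3077, 0.0465]
eef_rot: [0.83, -0.558, 0.0, -0.0]
contact_force: [-0.2, 0.2, -0.1]
width: -0.003
```

```bash
cat > look.py <<'E'
import sys
from chk import *
k=sys.argv[1]
s=robot.sense();print(s["position"],s["eef_rot"],s["contact_force"],s["q"])
Rt=R.from_quat(s["eef_rot"]);print("pivot->tcp in tool",Rt.inv().apply(s["position"]-np.array([.5205,-.2379,.0465])).round(4),"yaw y",np.degrees(np.arctan2(*Rt.as_matrix()[[1,0],1])).round(2))
im={}
for n in ["wrist","side","top"]:
    p,d=robot.camera(n);np.savez(n+k+".npz",p=p,d=d,pos=s["position"],q=s["eef_rot"]);im[n]=p[:,:,::-1]
b=cv2.resize(im["side"][190:310,190:350],(400,300),interpolation=cv2.INTER_CUBIC)
t=cv2.resize(im["top"][200:350,250:450],(400,300),interpolation=cv2.INTER_CUBIC)
cv2.imwrite(f"pics/c{k}.png",np.vstack([np.hstack([cv2.resize(im["wrist"],(400,300)),b]),np.hstack([t,t*0])]))
E
python3 look.py 12
```

```text
[ 0.57001847 -0.30770199  0.04654947] [ 8.29546964e-01 -5.58436820e-01  3.79780021e-04 -8.47228507e-05] [-0.15624726  0.2432917  -0.05287749] [-6.67299438e-01  7.92052248e-01  1.49824977e+00  3.00320914e-04
  8.50545887e-01  2.08829944e+00]
pivot->tcp in tool [ 0.0833 -0.0196  0.    ] yaw y -157.9
```

View pics/c12.png

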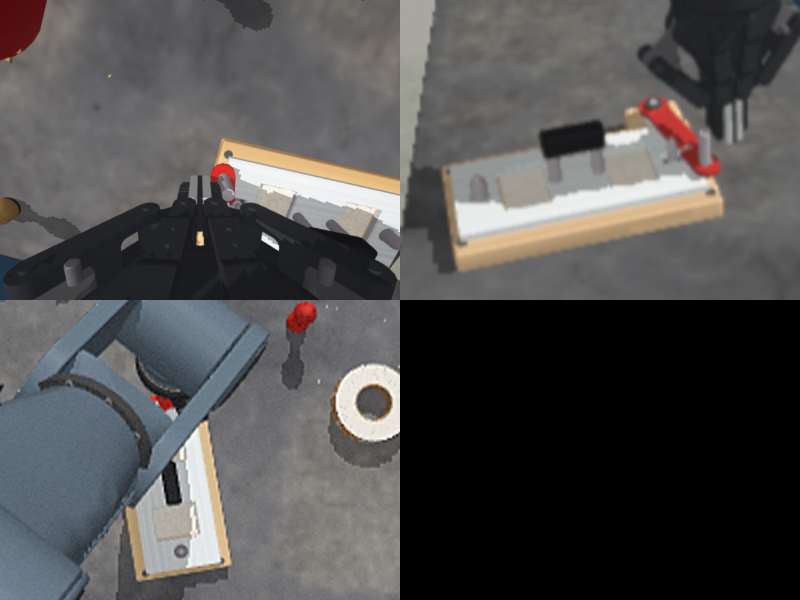

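Request:
drive_tool --increments '[{"linear": [0.0013, 0.0074, 0], "rotation": [0, 0, 5]}, {"linear": [0.0007, 0.0044, 0], "rotation": [0, 0, 3]}, {"linear": [0.0005, 0.003, 0], "rotation": [0, 0, 2]}, {"linear": [0, 0, 0], "rotation": [0, 0, 0]}, {"linear": [0, 0, 0], "rotation": [0, 0, 0]}]'

```text
time: 20.15
position: [0.5569, -0.3151, 0.0466]
eef_rot: [0.777, -0.629, 0.001, -0.0]
contact_force: [0.4, -0.2, 0.1]
width: 0.002
```

Request:
drive_tool --increments '[{"linear": [0.0005, 0.003, 0], "rotation": [0, 0, 2]}, {"linear": [0, 0, 0], "rotation": [0, 0, 0]}, {"linear": [0, 0, 0], "rotation": [0, 0, 0]}]'

```text
time: 20.52
position: [0.5539, -0.3163, 0.0466]
eef_rot: [0.766, -0.643, 0.001, -0.0]
contact_force: [1.2, 0.1, -0.2]
width: 0.002
```

```bash
python3 look.py 13
```

```text
[ 0.55394703 -0.31630936  0.0465764 ] [ 7.66066728e-01 -6.42760841e-01  5.10223208e-04 -9.56384828e-05] [ 1.23413522  0.0685025  -0.19145462] [-6.93819299e-01  7.82667331e-01  1.52558430e+00  2.52753820e-04
  8.32319784e-01  2.27300072e+00]
pivot->tcp in tool [ 0.083  -0.0193 -0.    ] yaw y -170.0
```

View pics/c13.png

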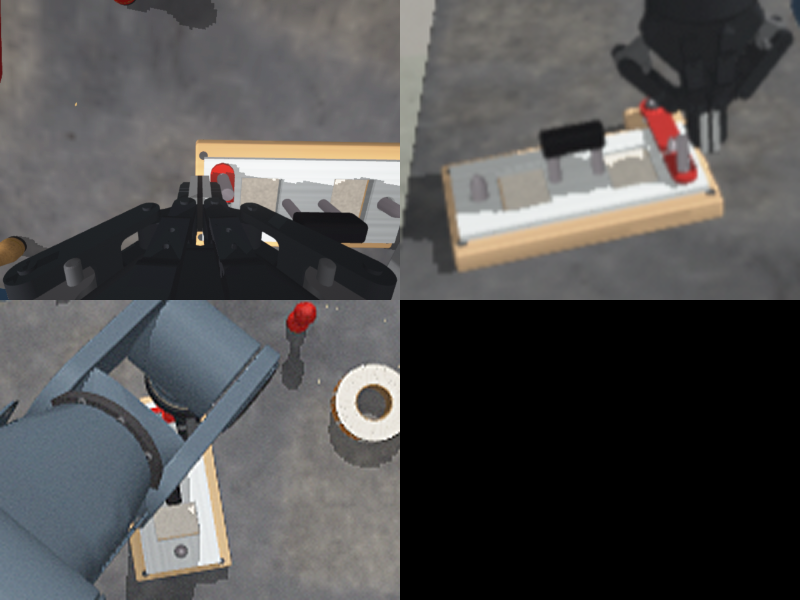

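Request:
drive_tool --increments '[{"linear": [0, 0.0015, 0], "rotation": [0, 0, 0]}, {"linear": [0, 0.0015, 0], "rotation": [0, 0, 0]}, {"linear": [0, 0, 0], "rotation": [0, 0, 0]}, {"linear": [0, 0, 0], "rotation": [0, 0, 0]}]'

```text
time: 21.18
position: [0.5515, -0.3168, 0.0466]
eef_rot: [0.766, -0.643, 0.001, -0.0]
contact_force: [3.4, 0.1, -0.3]
width: 0.003
```

Request:
drive_tool --increments '[{"linear": [0, 0.0015, 0], "rotation": [0, 0, 0]}, {"linear": [0, 0, 0], "rotation": [0, 0, 0]}, {"linear": [0, 0, 0], "rotation": [0, 0, 0]}]'

```text
time: 21.55
position: [0.5512, -0.3169, 0.0467]
eef_rot: [0.766, -0.643, 0.002, -0.001]
contact_force: [7.0, 1.6, -1.6]
width: -0.006
```

Request:
drive_tool --increments '[{"linear": [0, 0.001, 0], "rotation": [0, 0, 0]}, {"linear": [0, 0, 0], "rotation": [0, 0, 0]}, {"linear": [0, 0, 0], "rotation": [0, 0, 0]}]'

```text
time: 21.92
position: [0.5511, -0.317, 0.0468]
eef_rot: [0.766, -0.643, 0.003, -0.001]
contact_force: [8.7, 2.1, -2.2]
width: -0.003
```

Request:
drive_tool --increments '[{"linear": [0, -0.006, 0], "rotation": [0, 0, 0]}, {"linear": [0, -0.012, 0], "rotation": [0, 0, 0]}, {"linear": [0, -0.015, 0], "rotation": [0, 0, 0]}, {"linear": [0, 0, -0.035], "rotation": [0, 0, -9]}, {"linear": [0, 0, -0.05], "rotation": [0, 0, -9]}, {"linear": [0, 0, -0.05], "rotation": [0, 0, -9]}]'

```text
time: 22.68
position: [0.5813, -0.3109, 0.1826]
eef_rot: [0.896, -0.444, -0.0, -0.0]
contact_force: [0.6, -1.3, 0.4]
width: 0.0
```

```bash
python3 look.py 14
```

```text
[ 0.5812517  -0.3109444   0.18255132] [ 8.96192890e-01 -4.43664600e-01 -1.59089237e-04 -4.30843567e-05] [ 0.62101072 -1.2909119   0.36718861] [-6.60422704e-01  6.27018300e-01  1.38714157e+00  2.32392827e-05
  1.12776175e+00  1.82973093e+00]
pivot->tcp in tool [ 0.0949 -0.004  -0.1361] yaw y -142.68
```

View pics/c14.png

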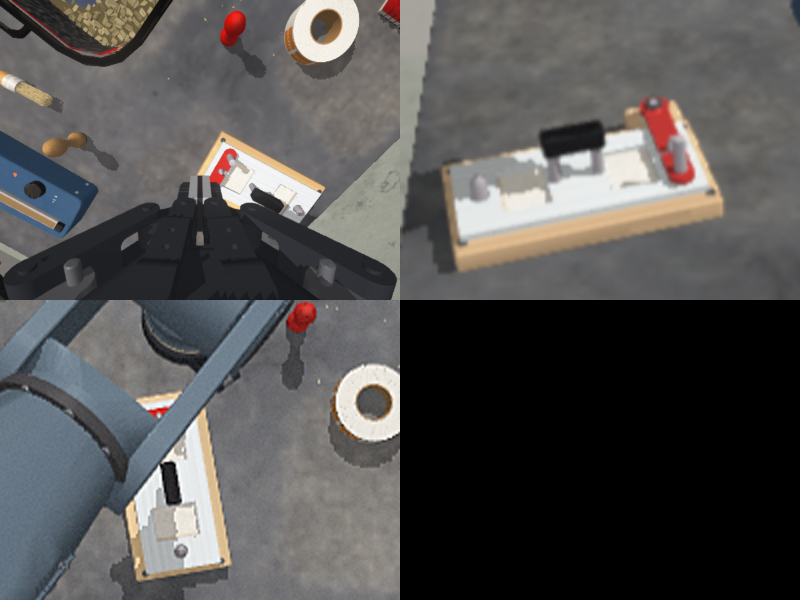

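The keeper looks closed, but I want a clearer view of the slot.

Request:
drive_tool --increments '[{"linear": [-0.03, 0, 0], "rotation": [0, 0, 0]}, {"linear": [-0.03, 0, 0], "rotation": [0, 0, 0]}, {"linear": [-0.02, 0, 0], "rotation": [0, 0, 0]}, {"linear": [0, 0, 0], "rotation": [0, 0, 0]}, {"linear": [0, 0, 0], "rotation": [0, 0, 0]}, {"linear": [0, 0, 0], "rotation": [0, 0, 0]}]'

```text
time: 23.58
position: [0.5335, -0.2484, 0.1811]
eef_rot: [0.895, -0.446, 0.001, 0.0]
contact_force: [-0.3, 0.1, 0.9]
width: -0.002
```

```bash
python3 look.py 15
python3 - <<'E'
from chk import *
f=np.load("wrist15.npz");s=dict(position=f["pos"],eef_rot=f["q"]);K,T=cam2world(robot,"wrist",s)
jc=np.array([.4586,-.3064]);a=np.radians(9.05);Rj=np.array([[np.cos(a),-np.sin(a)],[np.sin(a),np.cos(a)]])
im=f["p"][:,:,::-1].copy()
u=proj(K,T,[*(jc+Rj@[.072,-.026]),.0615]);print("pred closed pin top",u,"pivot top",proj(K,T,[*(jc+Rj@[.072,.058]),.036]),"dowel tip",proj(K,T,[*(jc+Rj@[.072,0]),.042]))
cx,cy=int(u[0]),int(u[1]);x0=max(cx-110,0);y0=max(cy-100,0);print(x0,y0)
cv2.imwrite("pics/w15c.png",cv2.resize(im[y0:y0+200,x0:x0+240],None,fx=3,fy=3,interpolation=cv2.INTER_CUBIC))
E
```

```text
[ 0.53346269 -0.24835338  0.18114595] [ 8.94784498e-01 -4.46497685e-01  7.18568504e-04  4.61646038e-05] [-0.32656418  0.1022797   0.91830918] [-6.25553564e-01  5.39264508e-01  1.57752904e+00  1.65940513e-04
  1.02336600e+00  1.87085147e+00]
pivot->tcp in tool [ 0.0163 -0.0041 -0.1346] yaw y -143.04
pred closed pin top [376.31973539 163.42965298] pivot top [324.60161617 246.74867637] dowel tip [356.94385092 190.55623142]
266 63
```

View pics/w15c.png

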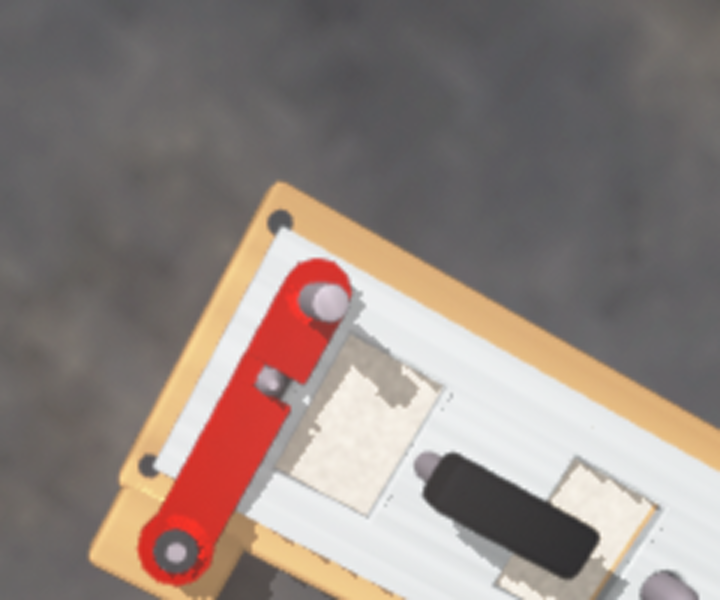

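The keeper is closed. The thin dowel sits at the bottom of its slot at about (356,190). The pin top is at (375,163), and the closed pose predicts (376,163). The mask is flat, so I'm handing in.

Run:
```python
from workcell import robot
print(robot.sign_off())
```

```text
the job is handed in; nothing more can be done
None
```

The mask is on the jig over both dowels and the keeper is fully closed; I handed the job in at about 24 s.

- **Mask:** I gripped it by its bar and centred the slotted hole over the thin dowel with the wrist camera. I lowered it with no sideways contact until it met the bed. The tool height stopped at 40.1 mm, matching a flat seat, with 9 N of pressing force. I released it only then. Camera views afterwards showed it lying flat on both dowels.
- **Keeper:** I pushed it round by the pin with shut fingers until it met its stop, at about 9 N, then backed off. The last wrist picture shows the thin dowel inside the slot. The pin is within about 1 pixel (0.7 mm) of its predicted closed position.
- **Left alone:** I never approached the two stamps or the label roll, and they appear standing in the later pictures; I did not measure their positions again. At hand-in the gripper was about 18 cm above the work, touching nothing.
- **Disagreement:** Small sideways moves over the dowels landed 1–1.5 mm off target. I corrected this from the camera before lowering. No check failed.

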